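# Assemble the sieve stack on the mini shaker

### The arm

A 6-joint arm with a two-finger parallel gripper is mounted at the origin on a cart in front of the work surface, level with it; the furniture and walls round the work are solid. World frame = base frame: x ahead of the robot, y to its left, z up, the work surface at z = 0. Lengths are in m, angles in rad, forces in N, time in s.
With the tool pointing down it reaches from about 0.35 to 0.975 m from the base axis. Payload 4.9 kg.
Tool frame: the origin (TCP) lies between the finger pads; the fingertips stand 14 mm ahead of it and the grasp point (between the pads) lies 5 mm behind it (manip.tcp_to_tips is the distance from the TCP to the fingertips, in m); z points along the fingers, y is the line along which they close (so a half turn about z gives the same grasp; the last joint's range is limited). The gripper opens to 85 mm and grips with 20 to 120 N. Pads are 22 mm wide; open, the fingers measure 114 mm over their backs; the gripper's body (76 mm by 85 mm) begins 54 mm behind the grasp point. The pads swing forward as they close: fully open they stand 13 mm farther back than shut.
Start: joints at [1.201, 0.053, 1.613, -0, 1.476, -0.119], TCP at [0.155, 0.605, 0.245] pointing down, gripper open.
Joint ranges: [-3.01, 3.01], [-1.01, 2.22], [0.06, 2.58], [-1.02, 4.17], [0.09, 2.62], [-3.14, 3.14]. Speed limits (rad/s): [2.57, 2.57, 3.14, 3.14, 3.14, 3.14].

### API

Orientations are given as a unit quaternion [w, x, y, z].
In Python, from plant import manip gives the robot as it stands.
- The arm moves only by the tool servo_tool, never from a script. Its argument "moves" is a list that holds one entry, the list of rows, each a list of 7 numbers: the shift along the tool's x, y, z in mm, then the turn, a rotation vector about the tool's x, y, z in degrees, then the finger opening in mm, from 0 to 85.4. In form: [[[x, y, z, ax, ay, az, fingers], ...]]. A call has 1 to 12 rows; each row shifts and turns the commanded pose from where the row before left it, along the tool's axes as they then stand; what a row does not reach is not made up. A row lasts 1/8 s, in which the tool goes at most 62.5 mm and 10.7 degrees, less where a joint would pass 70% of its speed; a pose out of reach is approached as far as the arm can. A call with a gripper value outside its range is refused whole. The fingers move at their own pace and stop on an object; the grip force is fixed at half the most. Time passes only in rows, so rows that do not move let the fingers close. It gives the time, the measured TCP pose, the force, the opening and the grip force at its end, in the units of the state.
- manip.state(): the state, without advancing time (a new reading comes with each control period).
- manip.grab_frame(name): name is "scene" or "top" or "wrist"; returns a dict with "image" (384x512x3 uint8, blue, green, red), "mtx" (3x3 intrinsics, pixels), "eye" and "rotation" of the camera in the world. Camera axes: x right, y down, z forward; pixel columns grow to the right and rows downward; lengths in m; the calibration is good to about 2 mm. A picture is of the moment at which its call begins. There is no depth.
- manip.job_done(): hands the job in; it is judged then, once.
The state is a dict: "time": time; "joint_pos": joint angles; "joint_vel": joint speeds; "joint_efforts": joint torques, N m; "tool_pos": TCP position; "tool_rot": TCP orientation; "contact_force": force on the tool from outside, world axes, zero at the start; "ft_torque": the same for the moment, N m; "gripper_width": opening from 0.0 (shut) to 1.0 (fully open); "grasp_force": force on a finger pad.
Only numpy, scipy, OpenCV 4.12 (cv2) and the standard library are available. Lean on these libraries where they do the work, as an engineer would, in place of code of your own. Each camera call takes 0.05 s, during which the arm holds its last target. There are 200 camera calls.

### The job

Build the sieve stack on the little round shaker: into its receiver pan put the fine-mesh sieve, on that the medium, then the coarse, and close it with the knobbed lid, each one upright and fully seated in the one below. The medium sieve is stored nested in a flanged spare pan: lift it out without taking the pan along. Leave the spare pan, the sample cup with leaf and the red-capped dropper bottle standing where they are, and let go of everything.

Things in the scene. Friction and masses are not known exactly. Their poses are not given: they have to be found in the camera images.
- shaker: Mini sieve shaker, fixed to the worktop: a round white housing 96 mm in diameter and 34 mm high, small control panel on the front, with a fixed steel receiver pan (54 mm outside) on its centre. Origin: centre of the housing's underside, z up. It stands at the right or at the left of the work area
- receiver_rim (a point): Centre of the receiver pan's open mouth at rim height, 60 mm above the worktop on the shaker's axis. The mouth is 50 mm across and 12 mm deep
- fine_sieve: Steel sieve ring, the shortest, closest mesh; on the worktop. Outside 54 mm across, 36 mm high: straight body 28 mm above a tapered foot 8 mm high (40 mm across below, 48 at the shoulder). Mouth 50 mm, mesh 12 mm below the rim. 60 g. Origin: centre of the foot's underside, z up. Seated, its shoulder rests on the rim below, origin 8 mm under that rim. Grip the upper wall, fingertips above the shoulder
- medium_sieve: Steel sieve ring, middle height, medium mesh; at first nested in the spare pan. Outside 54 mm across, 46 mm high: straight body 38 mm above a tapered foot 8 mm high (40 mm across below, 48 at the shoulder). Mouth 50 mm, mesh 12 mm below the rim. 70 g. Origin: centre of the foot's underside, z up. Seated, its shoulder rests on the rim below, origin 8 mm under that rim. Grip the upper wall, fingertips above the shoulder
- coarse_sieve: Steel sieve ring, the tallest, widest mesh; on the worktop. Outside 54 mm across, 58 mm high: straight body 50 mm above a tapered foot 8 mm high (40 mm across below, 48 at the shoulder). Mouth 50 mm, mesh 12 mm below the rim. 90 g. Origin: centre of the foot's underside, z up. Seated, its shoulder rests on the rim below, origin 8 mm under that rim. Grip the upper wall, fingertips above the shoulder
- stack_lid: Steel lid on the worktop: plate 54 mm across, 5 mm thick, with a black knob 18 mm across and 28 mm high on its centre and a tapered foot 8 mm high (40 to 48 mm across) underneath. 41 mm high overall, plate top 13 mm above the underside. 60 g. Origin: centre of the foot's underside, z up. Seated, its origin is 8 mm under the rim it closes. Grip the knob
- spare_pan: Loose aluminium spare pan, 24 mm high, with a flat flange 72 mm in diameter at its top; at first the medium sieve stands in its 50 mm mouth, shoulder on the flange, the flange showing round it. 200 g. Origin: centre of its underside, z up. To be left where it is
- leaf_cup: Clear sample cup with green leaf in it, 51 mm in diameter, 64 mm high, loose; bystander. Origin: centre of its underside
- dropper: White dropper bottle with a red cap, 33 mm in diameter, 94 mm high, loose; bystander. Origin: centre of its underside
Mind the look-alikes: they are no part of the job. Leave any blue or yellow look-alike of the coarse_sieve alone.

How it is judged:
At the end, for the whole second after the job is handed in: Fine sieve seated in the shaker's receiver pan, medium sieve on the fine, coarse on the medium, lid on the coarse: each within 4 mm of the axis of the one below, its height above that one within 2.5 mm of fully seated, within 0.06 rad of upright, at rest and released (horizontal distance between fine_sieve and receiver_rim below 0.004 m and z of fine_sieve in the frame of receiver_rim between -0.0105 and -0.0055 m and angle between each of fine_sieve, medium_sieve, coarse_sieve, stack_lid's own z axis and vertical below 0.06 rad and linear speed of each of fine_sieve, medium_sieve, coarse_sieve, stack_lid below 0.01 m/s and horizontal distance between medium_sieve and fine_sieve below 0.004 m and z of medium_sieve in the frame of fine_sieve between 0.0255 and 0.0305 m and horizontal distance between coarse_sieve and medium_sieve below 0.004 m and z of coarse_sieve in the frame of medium_sieve between 0.0355 and 0.0405 m and horizontal distance between stack_lid and coarse_sieve below 0.004 m and z of stack_lid in the frame of coarse_sieve between 0.0475 and 0.0525 m); the robot touches nothing.
It fails at once if the spare pan is lifted by more than 12 mm, shoved by more than 30 mm or tipped (height (world z) of spare_pan above 0.012 m or distance of spare_pan from where it was at the start of the episode above 0.03 m or angle between spare_pan's own z axis and vertical above 0.4 rad).
It fails at once if the sample cup is moved by more than 30 mm or tipped (distance of leaf_cup from where it was at the start of the episode above 0.03 m or angle between leaf_cup's own z axis and vertical above 0.4 rad).
It fails at once if the dropper bottle is moved by more than 30 mm or tipped (distance of dropper from where it was at the start of the episode above 0.03 m or angle between dropper's own z axis and vertical above 0.4 rad).
It also fails if it takes over 106 s, if anything falls off the work surface, if the arm or the gripper's body presses on something with over 40 N, if the wrist force passes 120 N, or if a joint passes its speed limit or range.

## Working session

There is one attempt and no reset: what is moved stays moved. The work goes in short steps, Python scripts to look and compute and a tool call to move; the robot and the scene stay as the last step left them, time stands still between calls to the robot, and variables do not carry over. Pictures are saved under pics/ and viewed, at most 14 in all, crops included, and the job is handed in when it is done.

Besides the shell and the picture viewer there is one more tool, called after "Emit:" as a command line: name --argument value ..., lists and objects as JSON in quotes. servo_tool: Moves the arm, as the interface text tells. Its arguments: {"type":"object","properties":{"moves":{"type":"array"}},"required":["moves"]}

```bash
mkdir -p pics; ls; python3 - <<'E'
from plant import manip
import cv2
for n in("scene","top"):
    f=manip.grab_frame(n); cv2.imwrite(f"pics/{n}0.png",f["image"]); print(n,f["mtx"].tolist(),f["eye"],f["rotation"])
print(manip.state())
E
```

```text
pics
scene [[447.0539586615704, 0.0, 246.35935582502063], [0.0, 447.0539586615704, 190.616133466988], [0.0, 0.0, 1.0]] [-0.02059184  0.99373317  0.48096154] [ 0.16457558 -0.23254141  0.80578466 -0.51918248]
top [[400.1144536221867, 0.0, 258.93469619049813], [0.0, 400.1144536221867, 193.86872851195955], [0.0, 0.0, 1.0]] [0.3514009  0.22129224 0.93313558] [-0.05874007  0.70823001 -0.6990748   0.07908403]
{'time': 0.1, 'joint_pos': array([ 1.20099235e+00,  5.32877398e-02,  1.61418063e+00, -1.35830256e-05,
        1.47595994e+00, -1.18983488e-01]), 'joint_vel': array([-0.00155309, -0.0026072 , -0.00406469, -0.00171071,  0.00127743,
       -0.00107967]), 'joint_efforts': array([ 9.55856194e-05, -3.94907892e+01, -3.71362102e+01, -9.98949395e-05,
        3.99890167e-03,  2.20777849e-06]), 'tool_pos': array([0.15492174, 0.60494024, 0.24417354]), 'tool_rot': array([-2.15525474e-04,  1.25081070e-01,  9.92146100e-01, -8.92189290e-04]), 'contact_force': array([-0.96267276, -0.40056352, -0.91698921]), 'ft_torque': array([-0.05795626,  0.01584882, -0.00939794]), 'grasp_force': 0.0, 'gripper_width': 1.0012644583149943}
```

View pics/top0.png

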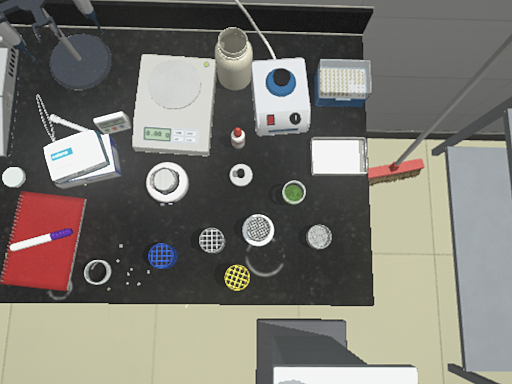

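View pics/scene0.png

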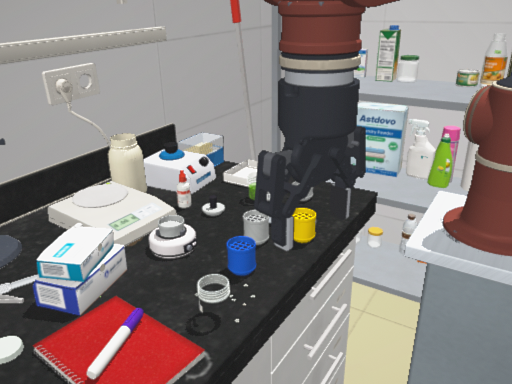

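```bash
cat > h.py <<'E'
import numpy as np, cv2
from scipy.spatial.transform import Rotation as R
from plant import manip
def rot(q): return R.from_quat(np.r_[q[1:],q[0]]).as_matrix()
def proj(f,p):
    c=rot(f["rotation"]).T@(np.asarray(p)-f["eye"]); u=f["mtx"]@c; return u[:2]/u[2]
def ray(f,px,z):
    d=rot(f["rotation"])@np.linalg.inv(f["mtx"])@np.r_[px,1.]; return f["eye"]+d*(z-f["eye"][2])/d[2]
E
python3 - <<'E'
from h import *
s=manip.state()
for n in("scene","top"):
    f=manip.grab_frame(n); print(n,proj(f,s["tool_pos"]),proj(f,[0,0,0]))
t=f
for nm,px,z in [("shaker",(166,181),.06),("fine?",(319,236),.036),("coarse?",(211,240),.058),("med?",(258,228),.06),("lid",(241,174),.04),("ring",(97,271),.03),("cup",(293,192),.064),("drop",(238,131),.094),("blue",(162,256),.058),("yellow",(237,277),.058)]:
    print(nm,ray(t,px,z).round(3))
im=f["image"]; cv2.imwrite("pics/top1.png",cv2.resize(im[110:310,70:350],None,fx=2.8,fy=2.8,interpolation=cv2.INTER_CUBIC))
E
```

```text
scene [312.14216444 230.89410523] [495.77729888 229.90588726]
top [-1.94126735e-01  3.98229217e+02] [347.95356148 442.04024667]
shaker [0.55  0.404 0.06 ]
fine? [0.435 0.06  0.036]
coarse? [0.421 0.3   0.058]
med? [0.448 0.198 0.06 ]
lid [0.574 0.238 0.04 ]
ring [0.352 0.549 0.03 ]
cup [0.529 0.121 0.064]
drop [0.658 0.245 0.094]
blue [0.385 0.404 0.058]
yellow [0.343 0.242 0.058]
```

View pics/top1.png

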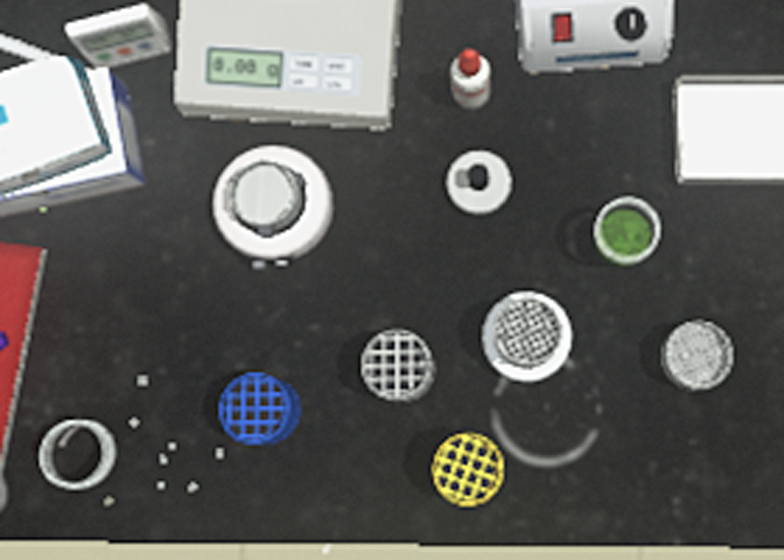

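Candidates in the top image:
- Fine: closest mesh at (319,236).
- Medium: in the flanged pan at (258,228).
- Coarse: grey wide mesh at (211,240). Look-alikes are blue (162,256), yellow (237,277) and the meshless ring (97,271).
- Lid: (241,174).
- Shaker: (166,181).

The crop confirms these choices. I'll go above the fine sieve first.

Emit:
servo_tool --moves '[[[0,0,0,0,0,-7.2,85],[0,0,0,0,0,-7.2,85],[-28,-54.5,0,0,0,0,85],[-28,-54.5,0,0,0,0,85],[-28,-54.5,0,0,0,0,85],[-28,-54.5,0,0,0,0,85],[-28,-54.5,0,0,0,0,85],[-28,-54.5,0,0,0,0,85],[-28,-54.5,0,0,0,0,85],[-28,-54.5,0,0,0,0,85],[-28,-54.5,0,0,0,0,85],[-28,-54.5,0,0,0,0,85]]]'

```text
time: 1.7
tool_pos: [0.4359, 0.0586, 0.2455]
tool_rot: [0.001, -0.0, 1.0, 0.0]
contact_force: [0.9, 0.6, -0.2]
gripper_width: 0.996
grasp_force: 0.0
```

```bash
python3 - <<'E'
from h import *
s=manip.state(); print(s["time"],s["tool_pos"],s["tool_rot"])
f=manip.grab_frame("wrist"); cv2.imwrite("pics/w1.png",f["image"]); print(f["mtx"].tolist(),f["eye"],rot(f["rotation"]).round(3).tolist())
print(proj(f,[.435,.06,.036]))
E
```

```text
1.7 [0.43588989 0.058611   0.2454505 ] [ 5.13021488e-04 -1.11572829e-04  9.99999855e-01  1.15616024e-04]
[[266.4490415741589, 0.0, 258.64795484309826], [0.0, 266.4490415741589, 188.9941636881543], [0.0, 0.0, 1.0]] [0.36688931 0.05639332 0.37327561] [[-0.002, 0.962, 0.275], [1.0, 0.002, -0.0], [-0.0, 0.275, -0.962]]
[261.49550685 167.88860823]
```

View pics/w1.png

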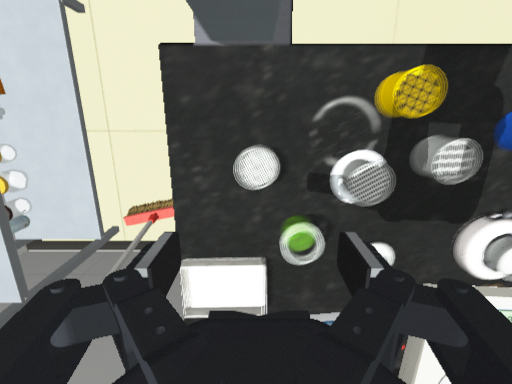

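The fine sieve is at (257,167), about where predicted, with the cup at (301,241) and the medium sieve in its pan at (365,180). Next I'll fit all the outlines in the wrist and top views.

```bash
cat >> h.py <<'E'
def blob(f,c,r,thr=90,sat=None):
    im=f["image"]; g=im.min(2) if sat is None else im.max(2)
    m=(cv2.GaussianBlur(g,(3,3),0)>thr).astype(np.uint8)
    disk=np.zeros_like(m); cv2.circle(disk,tuple(int(v) for v in c),r,1,-1); m&=disk
    m=cv2.morphologyEx(m,cv2.MORPH_CLOSE,np.ones((5,5)))
    cs,_=cv2.findContours(m,cv2.RETR_EXTERNAL,cv2.CHAIN_APPROX_NONE)
    k=cv2.convexHull(max(cs,key=cv2.contourArea)); return k[:,0].astype(float)
def fit(f,c,r,z,thr=90):
    "hull of blob cast on plane z -> far-from-camera extents, enclosing circle"
    k=blob(f,c,r,thr); P=np.array([ray(f,p,z)[:2] for p in k])
    (cx,cy),rad=cv2.minEnclosingCircle((P*1000).astype(np.float32))
    return np.r_[cx,cy,rad].round(1), (P.min(0)*1000).round(1),(P.max(0)*1000).round(1)
E
python3 - <<'E'
from h import *
t=manip.grab_frame("top"); w=manip.grab_frame("wrist")
for nm,f,c,r,z in [("fine t",t,(319,236),19,.036),("fine w",w,(257,167),30,.036),("coarse t",t,(211,240),17,.058),("lid t",t,(241,174),17,.011),("pan t",t,(258,229),22,.024),("pan w",w,(363,178),38,.024),("shk t",t,(166,182),30,.034),("med t",t,(258,228),16,.062),("coarse w",w,(452,160),30,.058)]:
    print(nm,*fit(f,c,r,z))
E
```

```text
fine t [433.5  60.   28.6] [407.6  32.8] [457.1  87.3]
fine w [432.7  57.6  28.7] [404.   30.5] [461.3  84.6]
coarse t [419.9 299.   28.2] [394.9 271.8] [447.  325.9]
lid t [580.2 239.1  28.5] [552.1 212.4] [608.3 267.1]
pan t [443.  198.6  41.9] [406.6 160.7] [484.4 233.8]
pan w [444.4 196.   50.5] [404.9 149.9] [487.  242.4]
shk t [551.4 408.9  52.4] [500.2 358.5] [603.6 455.4]
med t [446.  198.8  34.4] [413.1 165.4] [478.8 233.2]
coarse w [419.8 284.9  38. ] [390.3 249. ] [446.5 320. ]
```

Emit:
servo_tool --moves '[[[2,0,50,0,0,0,85],[0,0,50,0,0,0,85],[0,0,40,0,0,0,85],[0,0,30,0,0,0,85]]]'

```text
time: 2.35
tool_pos: [0.4318, 0.0619, 0.0732]
tool_rot: [-0.001, -0.001, 1.0, 0.0]
contact_force: [0.5, -0.3, 0.3]
gripper_width: 0.994
grasp_force: 0.0
```

```bash
python3 - <<'E'
from h import *
s=manip.state(); print(s["time"],s["tool_pos"])
f=manip.grab_frame("wrist"); cv2.imwrite("pics/w2.png",f["image"]); p=proj(f,[.434,.059,.036]); print(p)
for th in(70,90,120): print(*fit(f,p,60,.036,th))
E
```

```text
2.35 [0.43183242 0.06190094 0.07318605]
[257.55528509 223.72531342]
[430.6  56.5  30.1] [400.6  31. ] [460.5  83.4]
[430.7  56.4  29.8] [401.3  31.1] [460.5  83.4]
[430.6  56.8  29.4] [401.3  31.2] [459.7  83.3]
```

View pics/w2.png

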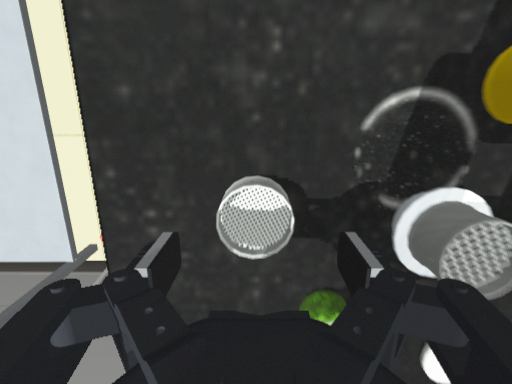

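The sieve is at (256,217), centred between the fingers at about columns 158 and 360. I'll descend and grip it.

Emit:
servo_tool --moves '[[[0,-1,23,0,0,0,85],[0,0,22,0,0,0,85],[0,0,0,0,0,0,40],[0,0,0,0,0,0,40],[0,0,0,0,0,0,40],[0,0,0,0,0,0,40],[0,0,0,0,0,0,40]]]'

```text
time: 3.28
tool_pos: [0.4346, 0.0598, 0.0319]
tool_rot: [0.001, -0.0, 1.0, 0.0]
contact_force: [-0.9, 1.1, 6.0]
gripper_width: 0.615
grasp_force: 63.4
```

```bash
python3 - <<'E'
from h import *
for i in range(3):
    f=manip.grab_frame("wrist"); s=manip.state(); print(s["time"],s["tool_pos"],s["gripper_width"],s["grasp_force"],s["contact_force"])
cv2.imwrite("pics/w3.png",f["image"]); p=proj(f,[.434,.059,.036]); print(p)
E
```

```text
3.325 [0.43465958 0.05978808 0.03190945] 0.614702205659415 63.363615637645125 [-1.36969551  2.17577896  6.41399309]
3.375 [0.43465746 0.05980263 0.03189939] 0.612887980065888 63.366025015711784 [-0.7399002   2.17770946  5.93372895]
3.425 [0.43463437 0.05977868 0.0318817 ] 0.6132926676167629 63.36745777633041 [-0.8879519   1.37439999  5.70689424]
[261.31610405 250.38509588]
```

View pics/w3.png

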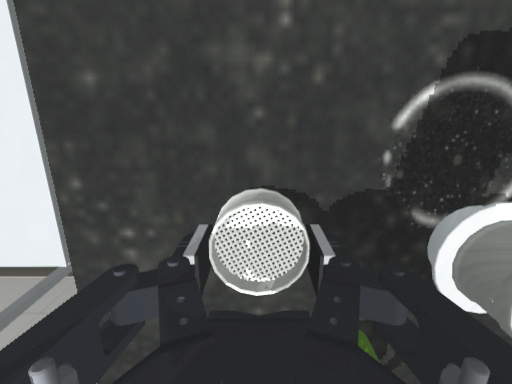

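Gripped and centred, with the rim at about (260,243) and the far edge at row 293. I'll measure the in-hand x offset, then lift.

```bash
python3 - <<'E'
from h import *
w=manip.grab_frame("wrist");print((ray(w,(260,293),.036)[:2]*1000).round(1), (ray(w,(210,243),.036)[:2]*1000).round(1),(ray(w,(310,243),.036)[:2]*1000).round(1))
t=manip.grab_frame("top")
# receiver: inspect crop
im=t["image"][140:225,120:215]; cv2.imwrite("pics/rcv.png",cv2.resize(im,None,fx=6,fy=6,interpolation=cv2.INTER_CUBIC))
E
```

```text
[459.8  58.4] [429.8  32.7] [429.7  83.9]
```

Emit:
servo_tool --moves '[[[0,0,-20,0,0,0,40],[0,0,-40,0,0,0,40],[0,0,-50,0,0,0,40],[0,0,-50,0,0,0,40]]]'

```text
time: 4.03
tool_pos: [0.4328, 0.0595, 0.1914]
tool_rot: [-0.0, -0.0, 1.0, -0.0]
contact_force: [0.4, -0.1, -0.6]
gripper_width: 0.613
grasp_force: 63.0
```

View pics/rcv.png

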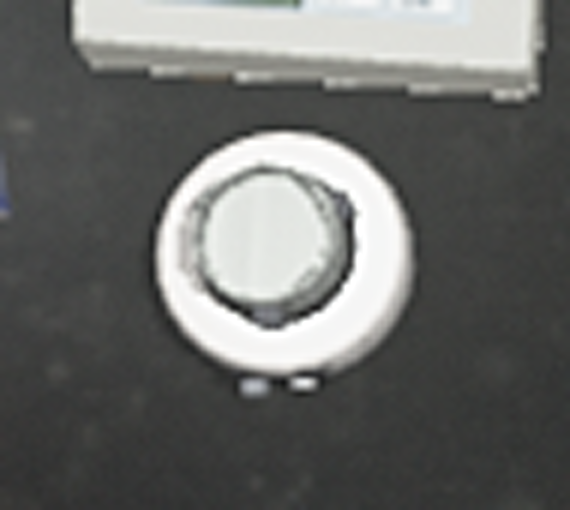

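Emit:
servo_tool --moves '[[[-19.5,42.4,0,0,0,0,40],[-19.5,42.4,0,0,0,0,40],[-19.5,42.4,0,0,0,0,40],[-19.5,42.4,0,0,0,0,40],[-19.5,42.4,0,0,0,0,40],[-19.5,42.4,0,0,0,0,40],[0,0,0,0,0,0,40],[0,0,0,0,0,0,40]]]'

```text
time: 5.03
tool_pos: [0.5498, 0.3137, 0.1897]
tool_rot: [-0.001, -0.0, 1.0, -0.0]
contact_force: [-0.5, -0.8, -0.8]
gripper_width: 0.615
grasp_force: 63.1
```

```bash
python3 - <<'E'
from h import *
s=manip.state(); print(s["time"],s["tool_pos"],s["grasp_force"])
f=manip.grab_frame("wrist"); cv2.imwrite("pics/w4.png",cv2.resize(f["image"][100:384,200:512],None,fx=2.5,fy=2)); p=proj(f,[.55,.404,.06]); print(p)
E
```

```text
5.025 [0.54980559 0.31365389 0.18968065] 63.144399407319725
[351.34822674 185.2988865 ]
```

View pics/w4.png

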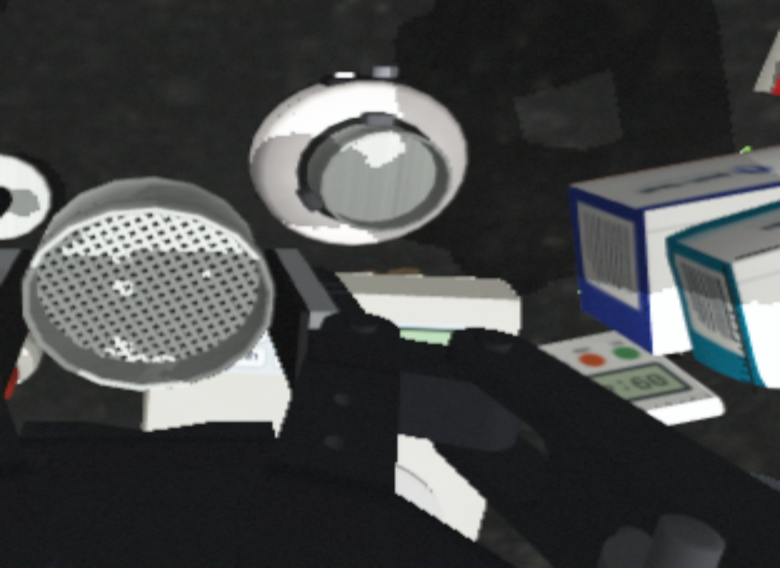

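The receiver mouth is at full-frame pixel (352,189), and the held sieve rim is left of it at about (259,248). Now I'll cast rays and compare with the top view.

```bash
python3 - <<'E'
from h import *
f=manip.grab_frame("wrist"); t=manip.grab_frame("top")
def r(f,p,z): return (ray(f,p,z)[:2]*1000).round(1)
print("mouth L R T B",[r(f,p,.06).tolist() for p in((328,189),(376,189),(352,165),(352,213.5))])
print("rim outer R B",[r(f,p,.06).tolist() for p in((380,189),(352,218))])
print("sieve", [r(f,p,s).tolist() for s in (.194,) for p in((209.5,248),(309,248),(259,292.5))])
for F,n in((f,"w"),(t,"t")):
    g=cv2.cvtColor(F["image"],cv2.COLOR_BGR2GRAY); p=proj(F,[.55,.404,.06]).round().astype(int); print(n,p)
    for row in (p[1],p[1]+3): print(row,g[row,p[0]-34:p[0]+40].tolist())
    for c in (p[0],): print(c,g[p[1]-34:p[1]+40,c].tolist())
E
```

```text
mouth L R T B [[554.1, 380.7], [554.0, 428.9], [529.6, 402.4], [580.3, 407.3]]
rim outer R B [[554.0, 432.9], [585.3, 407.8]]
sieve [[547.9, 285.8], [547.7, 337.1], [574.6, 311.3]]
w [352 185]
185 [177, 75, 32, 29, 32, 70, 81, 78, 76, 78, 80, 90, 141, 152, 154, 156, 157, 154, 155, 155, 157, 156, 159, 156, 155, 154, 156, 157, 157, 156, 155, 155, 157, 156, 155, 158, 161, 163, 161, 160, 158, 153, 151, 157, 160, 156, 157, 161, 159, 160, 160, 162, 164, 162, 162, 160, 133, 82, 72, 74, 73, 116, 153, 191, 193, 192, 191, 168, 76, 30, 28, 32, 29, 29]
188 [198, 93, 34, 31, 29, 81, 80, 75, 77, 74, 81, 136, 150, 155, 155, 156, 154, 155, 153, 155, 158, 158, 157, 155, 154, 153, 157, 155, 157, 156, 156, 155, 156, 157, 155, 158, 160, 163, 159, 160, 158, 150, 151, 155, 156, 155, 156, 158, 158, 159, 157, 163, 164, 163, 159, 159, 107, 75, 73, 74, 75, 101, 147, 170, 190, 191, 183, 114, 48, 30, 27, 28, 27, 27]
352 [253, 253, 254, 254, 227, 56, 88, 111, 117, 118, 114, 102, 93, 96, 114, 199, 229, 232, 240, 240, 240, 241, 240, 240, 241, 240, 240, 240, 239, 239, 237, 238, 210, 155, 155, 156, 155, 155, 157, 15
[... 523 characters left out ...]
6, 106]
184 [51, 51, 54, 52, 50, 49, 51, 49, 48, 50, 48, 49, 45, 46, 157, 157, 114, 113, 115, 114, 115, 114, 115, 115, 116, 115, 116, 114, 113, 117, 115, 87, 60, 56, 63, 68, 98, 109, 114, 117, 116, 117, 116, 116, 119, 114, 117, 119, 119, 118, 117, 119, 116, 118, 114, 113, 110, 110, 111, 111, 108, 109, 109, 107, 107, 107, 107, 105, 106, 108, 105, 108, 114, 115]
166 [65, 52, 68, 96, 117, 122, 114, 79, 55, 63, 63, 59, 58, 52, 43, 46, 46, 42, 39, 69, 130, 115, 127, 111, 79, 60, 54, 59, 61, 63, 64, 64, 65, 64, 65, 63, 61, 63, 91, 111, 111, 102, 89, 77, 80, 81, 89, 106, 118, 120, 123, 122, 122, 122, 123, 123, 122, 123, 121, 121, 121, 119, 119, 116, 116, 115, 113, 111, 111, 110, 109, 108, 107, 106]
```

Emit:
servo_tool --moves '[[[-2,30,0,0,0,0,40],[-3,40,0,0,0,0,40],[-2,24,0,0,0,0,40],[0,0,25,0,0,0,40],[0,0,25,0,0,0,40],[0,0,25,0,0,0,40],[0,0,5,0,0,0,40],[0,0,0,0,0,0,40],[0,0,0,0,0,0,40],[0,0,0,0,0,0,40]]]'

```text
time: 6.42
tool_pos: [0.5579, 0.4084, 0.1119]
tool_rot: [0.001, -0.0, 1.0, 0.001]
contact_force: [-0.3, 0.7, -0.5]
gripper_width: 0.61
grasp_force: 63.2
```

```bash
python3 - <<'E'
from h import *
s=manip.state(); print(s["time"],s["tool_pos"],s["contact_force"],s["ft_torque"])
f=manip.grab_frame("scene"); p=proj(f,[.556,.407,.06]); print(p); x,y=p.astype(int)
cv2.imwrite("pics/s1.png",cv2.resize(f["image"][y-70:y+60,x-70:x+70],None,fx=4.5,fy=4.5,interpolation=cv2.INTER_CUBIC))
E
```

```text
6.425 [0.55791735 0.40837369 0.11186762] [-0.30950217  0.66552429 -0.54296906] [-0.02648814  0.00503595  0.02367788]
[171.2191433  220.07388189]
```

View pics/s1.png

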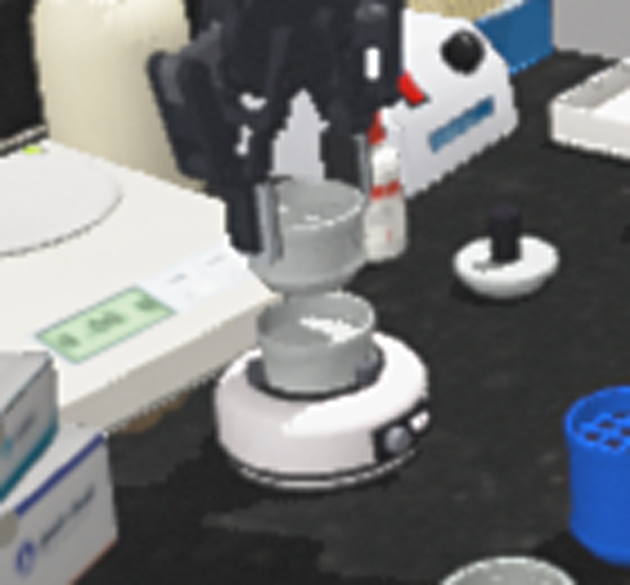

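The sieve is hovering over the receiver, its axis at crop column 309 against the receiver's 316. I'll check how a vertical line projects there.

```bash
python3 - <<'E'
from h import *
f=manip.grab_frame("scene"); 
a=proj(f,[.556,.407,.116]);b=proj(f,[.556,.407,.06]);print(a,b, proj(f,[.558,.409,.116])-a, proj(f,[.566,.407,.06])-b,proj(f,[.556,.417,.06])-b)
x,y=171,220
print("rim px", 101+316/4.5,150+320/4.5,"sieve",101+309/4.5,150+208/4.5)
E
```

```text
[168.61781866 195.04345473] [171.2191433  220.07388189] [-1.44031049  0.15276021] [-3.67889523 -1.15988824] [-3.33842597  1.99705599]
rim px 171.22222222222223 221.11111111111111 sieve 169.66666666666669 196.22222222222223
```

Emit:
servo_tool --moves '[[[-1,0.5,8,0,0,0,40],[0,0,8,0,0,0,40],[0,0,4,0,0,0,40],[0,0,4,0,0,0,40],[0,0,0,0,0,0,40],[0,0,0,0,0,0,40]]]'

```text
time: 7.28
tool_pos: [0.5579, 0.4088, 0.0863]
tool_rot: [-0.0, -0.0, 1.0, 0.0]
contact_force: [-2.1, 0.9, 0.5]
gripper_width: 0.611
grasp_force: 63.3
```

Emit:
servo_tool --moves '[[[0.5,0,2,0,0,0,40],[0,0,1,0,0,0,40],[0,0,0,0,0,0,40],[0,0,0,0,0,0,40]]]'

```text
time: 7.78
tool_pos: [0.5578, 0.4091, 0.0856]
tool_rot: [0.0, -0.0, 1.0, 0.0]
contact_force: [-6.3, -1.3, 8.9]
gripper_width: 0.614
grasp_force: 64.3
```

Emit:
servo_tool --moves '[[[2,0,0,0,0,0,40],[0,0,0,0,0,0,40],[0,0,1.5,0,0,0,40],[0,0,0,0,0,0,40],[0,0,0,0,0,0,40]]]'

```text
time: 8.4
tool_pos: [0.5563, 0.4089, 0.0839]
tool_rot: [0.001, -0.0, 1.0, 0.0]
contact_force: [-3.7, -0.4, 8.5]
gripper_width: 0.613
grasp_force: 64.2
```

Emit:
servo_tool --moves '[[[1,0,1,0,0,0,40],[0,0,0,0,0,0,40],[0,0,0,0,0,0,40]]]'

```text
time: 8.78
tool_pos: [0.5563, 0.4089, 0.0839]
tool_rot: [0.002, -0.0, 1.0, 0.0]
contact_force: [-2.7, -1.3, 11.9]
gripper_width: 0.613
grasp_force: 64.5
```

Emit:
servo_tool --moves '[[[0,0,-1,0,0,0,85],[0,0,0,0,0,0,85],[0,0,0,0,0,0,85],[0,0,0,0,0,0,85],[0,0,-40,0,0,0,85],[0,0,-50,0,0,0,85],[16,-30,-30,0,0,0,85],[24,-50,0,0,0,0,85],[24,-50,0,0,0,0,85],[24,-50,0,0,0,0,85],[23,-30,0,0,0,0,85],[0,0,0,0,0,0,85]]]'

```text
time: 10.28
tool_pos: [0.4427, 0.1971, 0.2015]
tool_rot: [0.0, 0.001, 1.0, -0.0]
contact_force: [0.3, 0.2, 0.1]
gripper_width: 0.993
grasp_force: 0.0
```

```bash
python3 - <<'E'
from h import *
s=manip.state(); print(s["time"],s["tool_pos"])
f=manip.grab_frame("wrist"); t=manip.grab_frame("top"); s0=manip.grab_frame("scene")
p=proj(f,[.444,.198,.062]); print(p)
w=cv2.resize(f["image"][100:340,140:400],(520,480)); 
c=cv2.resize(s0["image"][140:280,110:230],(360,420)) 
o=np.zeros((480,790,3),np.uint8)
o[:,:520]=w;o[:405,520:790]=cv2.resize(s0["image"][150:285,120:210],(270,405));cv2.imwrite("pics/w5.png",o)
E
```

```text
10.275 [0.44270451 0.19706504 0.20147458]
[261.75981472 183.46531633]
```

View pics/w5.png

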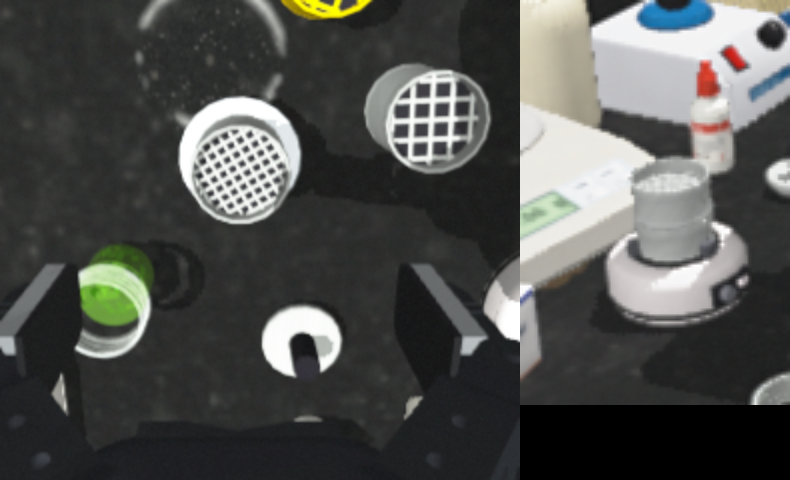

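The fine sieve is seated upright on the shaker. In the wrist frame the medium's rim is centred at column 260, bottom row 211.5. The coarse rim spans columns 333.5–385, bottom row 186.

```bash
python3 - <<'E'
from h import *
f=manip.grab_frame("wrist"); r=lambda p,z:(ray(f,p,z)[:2]*1000).round(1).tolist()
print("med",r((235,186),.062),r((285,186),.062),r((260,211.5),.062),r((260,161),.062))
print("coarse",r((333.5,160),.058),r((385,160),.058),r((359,186),.058))
k=blob(f,(360,160),28); print(k.min(0),k.max(0))
E
```

```text
med [448.7, 172.1] [448.6, 224.2] [477.0, 198.2] [422.3, 198.0]
coarse [421.8, 273.7] [421.7, 326.7] [449.5, 302.9]
[332. 133.] [382. 184.]
```

Emit:
servo_tool --moves '[[[-6.5,1,50,0,0,0,85],[0,0,50,0,0,0,85],[0,0,30,0,0,0,85],[0,0,16,0,0,0,85],[0,0,0,0,0,0,40],[0,0,0,0,0,0,40],[0,0,0,0,0,0,40],[0,0,0,0,0,0,40],[0,0,0,0,0,0,40],[0,0,0,0,0,0,40]]]'

```text
time: 11.72
tool_pos: [0.4519, 0.1999, 0.0577]
tool_rot: [0.002, -0.0, 1.0, 0.001]
contact_force: [-0.3, -1.5, 6.6]
gripper_width: 0.613
grasp_force: 63.3
```

```bash
python3 - <<'E'
from h import *
f=manip.grab_frame("wrist"); s=manip.state(); print(s["time"],s["tool_pos"],s["contact_force"])
r=lambda p,z:(ray(f,p,z)[:2]*1000).round(1).tolist()
g=f["image"].min(2); print(g[255:310,260].tolist()); print(g[243,200:225].tolist(),g[243,295:320].tolist()); print(r((260,293),.062))
E
```

```text
11.775 [0.45188138 0.19987361 0.05767351] [ 0.0079407  -0.58916585  7.14196332]
[148, 168, 188, 209, 208, 171, 88, 41, 41, 40, 62, 100, 168, 206, 208, 160, 75, 100, 151, 191, 198, 157, 116, 116, 117, 118, 120, 119, 119, 117, 117, 143, 172, 191, 151, 50, 52, 49, 50, 50, 50, 52, 51, 51, 54, 54, 53, 53, 53, 50, 49, 51, 50, 50, 49]
[45, 34, 31, 34, 34, 34, 34, 36, 175, 197, 191, 137, 124, 124, 127, 174, 145, 83, 44, 40, 40, 62, 88, 127, 172] [42, 43, 162, 203, 208, 179, 111, 101, 100, 98, 98, 101, 139, 172, 163, 71, 28, 30, 29, 29, 31, 32, 32, 95, 118]
[476.9, 198.5]
```

Emit:
servo_tool --moves '[[[0,0,-5,0,0,0,40],[0,0,-6,0,0,0,40],[0,0,0,0,0,0,40],[0,0,0,0,0,0,40]]]'

```text
time: 12.28
tool_pos: [0.45, 0.1995, 0.0666]
tool_rot: [-0.0, -0.0, 1.0, -0.0]
contact_force: [-0.6, -0.4, -0.6]
gripper_width: 0.611
grasp_force: 62.7
```

```bash
python3 - <<'E'
from h import *
f=manip.grab_frame("wrist"); s=manip.state(); print(s["time"],s["tool_pos"],s["contact_force"])
t=manip.grab_frame("scene"); p=proj(t,[.45,.199,.024]).astype(int); print(p)
o=np.hstack([cv2.resize(f["image"][140:320,160:360],(400,360)),cv2.resize(t["image"][p[1]-50:p[1]+40,p[0]-50:p[0]+45],(380,360),interpolation=cv2.INTER_CUBIC)])
cv2.imwrite("pics/w6.png",o)
E
```

```text
12.325 [0.45003487 0.19943122 0.06651458] [-0.50301987 -0.13440866 -0.54359033]
[268 208]
```

View pics/w6.png

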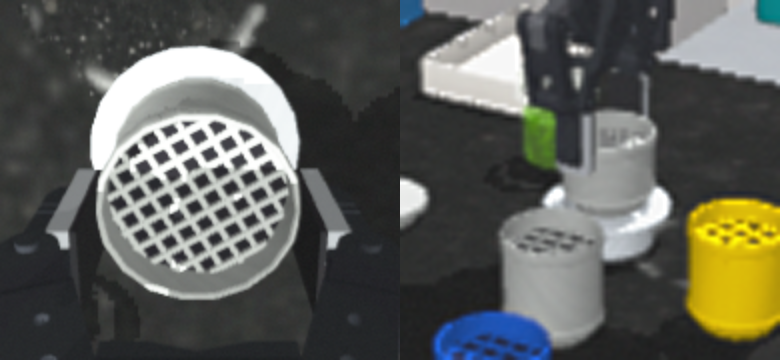

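The pan stayed on the worktop: the sieve has risen clear, and the load of 0.55 N matches 70 g. I'll carry it to the shaker.

Emit:
servo_tool --moves '[[[0,0,-50,0,0,0,40],[0,0,-50,0,0,0,40],[-18,35,-34,0,0,0,40],[-18,35,0,0,0,0,40],[-18,35,0,0,0,0,40],[-18,35,0,0,0,0,40],[-18,35,0,0,0,0,40],[-18,34.5,0,0,0,0,40],[0,0,20,0,0,0,40],[0,0,25,0,0,0,40],[0,0,0,0,0,0,40],[0,0,0,0,0,0,40]]]'

```text
time: 13.88
tool_pos: [0.5581, 0.4085, 0.156]
tool_rot: [-0.0, -0.0, 1.0, -0.0]
contact_force: [0.6, -0.2, -1.6]
gripper_width: 0.614
grasp_force: 63.3
```

```bash
python3 - <<'E'
from h import *
f=manip.grab_frame("scene"); s=manip.state(); print(s["time"],s["tool_pos"],s["contact_force"])
cv2.imwrite("pics/s2.png",cv2.resize(f["image"][100:250,110:230],(640,800))[:600] if 0 else cv2.resize(f["image"][120:240,110:230],(600,600),interpolation=cv2.INTER_CUBIC))
print([proj(f,[.555,.408,z]) for z in(.06,.088,.115,.155)])
E
```

```text
13.925 [0.55854013 0.40885975 0.15690705] [ 0.11743668  0.49370753 -0.3784151 ]
[array([171.2580849, 220.3889922]), array([169.97259807, 208.01904317]), array([168.70171503, 195.78962308]), array([166.75991533, 177.10412374])]
```

View pics/s2.png

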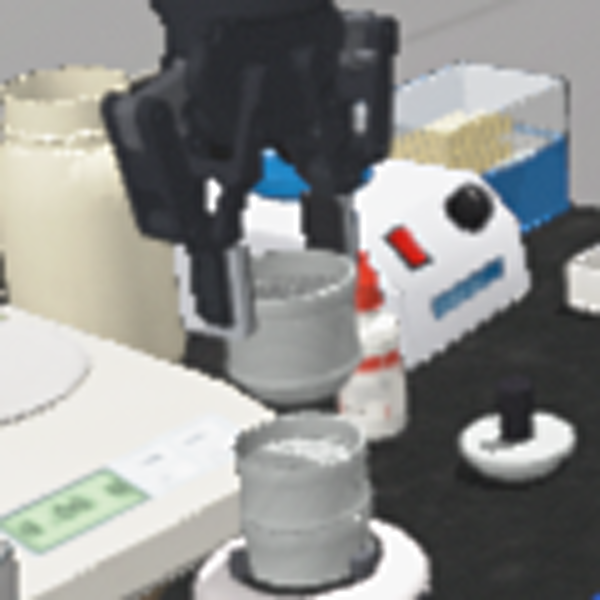

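The medium is aligned over the fine: axis pixel 168.5 against 168.2 predicted. Descending.

Emit:
servo_tool --moves '[[[0,0,10,0,0,0,40],[0,0,10,0,0,0,40],[0,0,5,0,0,0,40],[0,0,4,0,0,0,40],[0,0,3,0,0,0,40],[0,0,0,0,0,0,40],[0,0,0,0,0,0,40],[0,0,0,0,0,0,40]]]'

```text
time: 14.92
tool_pos: [0.5583, 0.4091, 0.124]
tool_rot: [0.0, -0.0, 1.0, 0.0]
contact_force: [-0.4, -0.0, -0.8]
gripper_width: 0.61
grasp_force: 63.3
```

Emit:
servo_tool --moves '[[[0,0,2,0,0,0,40],[0,0,1,0,0,0,40],[0,0,0.5,0,0,0,40],[0,0,0,0,0,0,40],[0,0,0,0,0,0,40]]]'

```text
time: 15.55
tool_pos: [0.5588, 0.4094, 0.1217]
tool_rot: [0.001, -0.0, 1.0, 0.0]
contact_force: [-0.2, -0.1, 4.1]
gripper_width: 0.612
grasp_force: 64.0
```

Emit:
servo_tool --moves '[[[0,0,-0.5,0,0,0,85],[0,0,0,0,0,0,85],[0,0,0,0,0,0,85],[0,0,0,0,0,0,85],[0,0,-40,0,0,0,85],[0,0,-40,0,0,0,85],[34.5,-27,0,0,0,0,85],[34.5,-27,0,0,0,0,85],[34.5,-27,0,0,0,0,85],[34.5,-27,0,0,0,0,85],[0,0,0,0,0,0,85]]]'

```text
time: 16.92
tool_pos: [0.4182, 0.2997, 0.1999]
tool_rot: [-0.001, -0.0, 1.0, -0.0]
contact_force: [1.2, 0.8, 0.2]
gripper_width: 0.996
grasp_force: 0.0
```

```bash
python3 - <<'E'
from h import *
f=manip.grab_frame("wrist"); s=manip.state(); print(s["time"],s["tool_pos"])
p=proj(f,[.421,.3,.058]); print(p)
for th in(80,110): print(*fit(f,p,48,.058,th))
g=f["image"].min(2); x,y=p.astype(int); print(g[y+15:y+45,x].tolist(), x,y+15)
E
```

```text
16.975 [0.41968168 0.3006418  0.20079487]
[261.16101023 184.45336741]
[418.3 298.3  30.8] [388.  270.4] [448.3 325. ]
[418.7 297.4  30.2] [389.  271.4] [448.3 324. ]
[171, 230, 245, 224, 184, 166, 138, 136, 210, 222, 143, 47, 47, 46, 46, 45, 43, 42, 43, 44, 46, 45, 42, 42, 42, 42, 41, 42, 40, 42] 261 199
```

Emit:
servo_tool --moves '[[[0,-1,50,0,0,0,85],[0,0,50,0,0,0,85],[0,0,30,0,0,0,85],[0,0,16,0,0,0,85],[0,0,0,0,0,0,40],[0,0,0,0,0,0,40],[0,0,0,0,0,0,40],[0,0,0,0,0,0,40],[0,0,0,0,0,0,40],[0,0,0,0,0,0,40]]]'

```text
time: 18.23
tool_pos: [0.4218, 0.3008, 0.0568]
tool_rot: [0.002, -0.0, 1.0, 0.001]
contact_force: [0.0, 0.2, 6.3]
gripper_width: 0.612
grasp_force: 63.3
```

```bash
python3 - <<'E'
from h import *
f=manip.grab_frame("wrist"); s=manip.state(); print(s["time"],s["tool_pos"],s["contact_force"])
g=f["image"].min(2); print(g[275:305,260].tolist()); print(g[243,200:225].tolist(),g[243,295:320].tolist())
E
```

```text
18.275 [0.42183235 0.30078872 0.05684528] [1.17279699 0.59068848 6.01575955]
[150, 204, 198, 116, 97, 99, 99, 101, 100, 101, 100, 98, 161, 213, 209, 142, 32, 33, 31, 34, 33, 32, 34, 34, 32, 33, 37, 32, 36, 36]
[36, 17, 19, 23, 23, 21, 16, 23, 23, 54, 145, 147, 134, 102, 94, 109, 95, 71, 65, 67, 142, 152, 152, 147, 85] [151, 152, 152, 67, 26, 25, 58, 74, 74, 73, 84, 113, 148, 77, 25, 14, 19, 16, 15, 17, 19, 16, 20, 67, 85]
```

Emit:
servo_tool --moves '[[[0,0,-10,0,0,0,40],[0,0,-40,0,0,0,40],[0,0,-60,0,0,0,40],[0,0,-60,0,0,0,40],[0,0,0,0,0,0,40],[0,0,0,0,0,0,40],[0,0,0,0,0,0,40]]]'

```text
time: 19.15
tool_pos: [0.419, 0.2993, 0.2221]
tool_rot: [-0.002, -0.0, 1.0, -0.001]
contact_force: [0.0, -0.1, -2.5]
gripper_width: 0.608
grasp_force: 63.0
```

```bash
python3 - <<'E'
from h import *
f=manip.grab_frame("wrist"); s=manip.state(); print(s["time"],s["tool_pos"],s["contact_force"])
g=f["image"].min(2); print(g[275:305,260].tolist())
E
```

```text
19.2 [0.41910025 0.29934254 0.22219368] [-0.2140485  -0.5984429  -0.75272395]
[179, 234, 229, 142, 120, 119, 122, 121, 122, 123, 121, 119, 195, 239, 237, 174, 47, 52, 59, 65, 64, 57, 51, 47, 46, 44, 46, 46, 44, 47]
```

Emit:
servo_tool --moves '[[[-34.5,27.5,0,0,0,0,40],[-34.5,27.5,0,0,0,0,40],[-34.5,27.5,0,0,0,0,40],[-34.5,27.5,0,0,0,0,40],[0,0,12,0,0,0,40],[0,0,0,0,0,0,40],[0,0,0,0,0,0,40]]]'

```text
time: 20.08
tool_pos: [0.5572, 0.4093, 0.2122]
tool_rot: [-0.001, -0.0, 1.0, -0.0]
contact_force: [-0.5, -0.1, 0.0]
gripper_width: 0.61
grasp_force: 63.1
```

```bash
python3 - <<'E'
from h import *
f=manip.grab_frame("scene"); s=manip.state(); print(s["time"],s["tool_pos"],s["contact_force"])
cv2.imwrite("pics/s3.png",cv2.resize(f["image"][90:240,110:230],(480,600),interpolation=cv2.INTER_CUBIC))
print([proj(f,[.555,.408,z]).round(1).tolist() for z in(.088,.126,.16,.2)])
E
```

```text
20.125 [0.55746936 0.40951493 0.21298308] [-0.64401643 -0.20056239  0.10779629]
[[170.0, 208.0], [168.2, 190.7], [166.5, 174.7], [164.5, 155.2]]
```

View pics/s3.png

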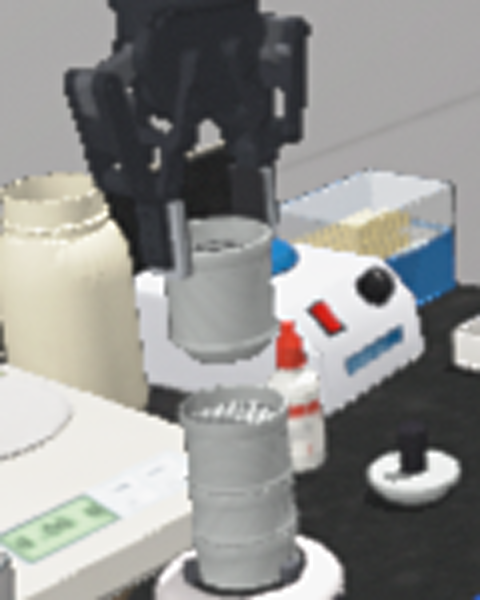

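The medium is seated, and the coarse is aligned within about 1 mm (165.5 against 166.3). Descending.

Emit:
servo_tool --moves '[[[0.5,0,10,0,0,0,40],[0,0,10,0,0,0,40],[0,0,8,0,0,0,40],[0,0,4,0,0,0,40],[0,0,3,0,0,0,40],[0,0,2,0,0,0,40],[0,0,0,0,0,0,40],[0,0,0,0,0,0,40],[0,0,0,0,0,0,40]]]'

```text
time: 21.25
tool_pos: [0.5577, 0.4101, 0.176]
tool_rot: [0.0, -0.0, 1.0, 0.0]
contact_force: [-0.1, 0.5, -0.9]
gripper_width: 0.609
grasp_force: 63.1
```

Emit:
servo_tool --moves '[[[0.5,-0.5,1,0,0,0,40],[0,0,1,0,0,0,40],[0,0,0,0,0,0,40],[0,0,0,0,0,0,40],[0,0,0,0,0,0,40]]]'

```text
time: 21.88
tool_pos: [0.5576, 0.4099, 0.1749]
tool_rot: [0.001, -0.0, 1.0, 0.001]
contact_force: [0.3, -0.2, 5.3]
gripper_width: 0.615
grasp_force: 63.7
```

Emit:
servo_tool --moves '[[[0,0,-0.5,0,0,0,85],[0,0,0,0,0,0,85],[0,0,0,0,0,0,85],[0,0,0,0,0,0,85],[0,0,-30,0,0,0,85],[0,0,-30,0,0,0,85],[-5,-43,0,0,0,0,85],[-5,-43,0,0,0,0,85],[-5,-43,0,0,0,0,85],[-5,-42,0,0,0,0,85],[0,0,50,0,0,0,60],[0,0,0,0,0,0,60]]]'

```text
time: 23.38
tool_pos: [0.5745, 0.2372, 0.1795]
tool_rot: [-0.005, 0.0, 1.0, -0.001]
contact_force: [0.2, -0.6, -0.7]
gripper_width: 0.704
grasp_force: 0.0
```

```bash
python3 - <<'E'
from h import *
f=manip.grab_frame("wrist"); t=manip.grab_frame("top"); s=manip.state(); print(s["time"],s["tool_pos"])
p=proj(f,[.579,.239,.012]); print(p,proj(f,[.579,.239,.041]))
for th in(90,130): print(*fit(f,p,40,.0125,th)); 
# dark knob inside plate hull; report its far-end (top) in the image
k=blob(f,p,40,110); print("hull px",k.min(0),k.max(0))
x,y=p.astype(int); im=f["image"][y-45:y+55,x-60:x+60]
cv2.imwrite("pics/w7.png",cv2.resize(im,(720,600),interpolation=cv2.INTER_CUBIC)); print(x-60,y-45)
E
```

```text
23.475 [0.57713918 0.23879292 0.1845259 ]
[262.57786239 181.32305432] [262.88574788 187.95047446]
[580.1 237.2  27.3] [553.3 210.9] [606.1 263.6]
[579.9 237.5  26.4] [554.4 212. ] [606.1 263.5]
hull px [238. 159.] [284. 204.]
202 136
```

View pics/w7.png

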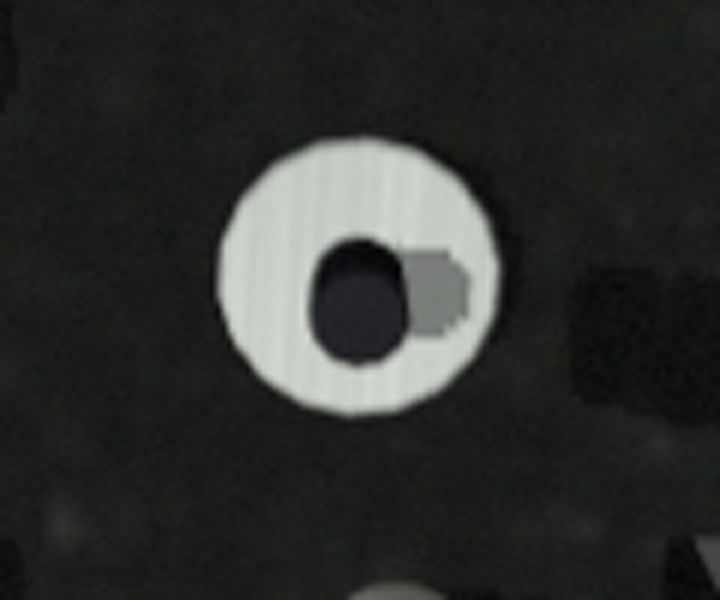

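The lid plate is centred at crop (358,275) with its knob upright, giving (0.580, 0.2385). Descending onto the knob.

Emit:
servo_tool --moves '[[[-3,0,50,0,0,0,60],[0,0,50,0,0,0,60],[0,0,30,0,0,0,60],[0,0,20,0,0,0,60],[0,0,0,0,0,0,60],[0,0,0,0,0,0,60]]]'

```text
time: 24.22
tool_pos: [0.5819, 0.2392, 0.0366]
tool_rot: [0.002, -0.0, 1.0, 0.0]
contact_force: [-0.3, 0.2, 0.1]
gripper_width: 0.706
grasp_force: 0.0
```

Emit:
servo_tool --moves '[[[1,0,2,0,0,0,60],[0,0,0,0,0,0,5],[0,0,0,0,0,0,5],[0,0,0,0,0,0,5],[0,0,0,0,0,0,5],[0,0,0,0,0,0,5],[0,0,0,0,0,0,5],[0,0,0,0,0,0,5],[0,0,0,0,0,0,5]]]'

```text
time: 25.35
tool_pos: [0.5797, 0.2386, 0.0328]
tool_rot: [0.0, -0.0, 1.0, 0.0]
contact_force: [-0.8, -0.1, 4.8]
gripper_width: 0.175
grasp_force: 58.8
```

```bash
python3 - <<'E'
from h import *
f=manip.grab_frame("wrist"); s=manip.state(); print(s["time"],s["tool_pos"],s["contact_force"],s["gripper_width"])
p=proj(f,[.580,.239,.012]); print(p)
for th in(90,130): print(*fit(f,p,60,.0125,th))
E
```

```text
25.4 [0.5796833  0.2386271  0.03283335] [-0.55030618  0.19034489  5.45704322] 0.1748262583377756
[262.83761114 231.44679091]
[578.8 236.2  26.8] [552.4 209.8] [598.6 262.8]
[578.5 236.1  26.5] [553.  209.9] [584.9 262.6]
```

Emit:
servo_tool --moves '[[[0,0,-12,0,0,0,5],[0,0,-50,0,0,0,5],[0,0,-50,0,0,0,5],[0,0,-50,0,0,0,5],[0,0,-50,0,0,0,5],[0,0,0,0,0,0,5],[6,43,0,0,0,0,5],[6,43,0,0,0,0,5],[6,43,0,0,0,0,5],[6,41,0,0,0,0,5],[0,0,0,0,0,0,5],[0,0,0,0,0,0,5]]]'

```text
time: 26.9
tool_pos: [0.5547, 0.4079, 0.2427]
tool_rot: [-0.001, -0.0, 1.0, -0.001]
contact_force: [-1.2, -0.3, -0.5]
gripper_width: 0.176
grasp_force: 58.8
```

```bash
python3 - <<'E'
from h import *
f=manip.grab_frame("wrist"); s=manip.state(); print(s["time"],s["tool_pos"],s["contact_force"],s["gripper_width"],s["tool_rot"])
p=s["tool_pos"]; z=p[2]-.0328+.0125
print(*fit(f,proj(f,[p[0],p[1],z]),62,z,130)); 
g=manip.grab_frame("scene"); print([proj(g,[.555,.408,z]).round(1).tolist() for z in(.176,.215)])
print(g["image"].min(2)[163:172,140:190].tolist()[::4]); q=proj(g,[p[0],p[1],z]); print(q); print(g["image"].min(2)[int(q[1]),140:190].tolist())
E
```

```text
26.95 [0.554995   0.40753823 0.243135  ] [ 0.42706683 -0.02939722 -0.77630976] 0.1739905012337181 [-7.63010747e-04  6.07410242e-05  9.99999485e-01 -6.66570800e-04]
[555.8 407.3  38.8] [519.  369.6] [575.9 443.3]
[[165.7, 167.0], [163.7, 147.7]]
[[154, 153, 151, 165, 210, 217, 218, 222, 227, 229, 239, 241, 245, 245, 245, 246, 246, 247, 244, 196, 202, 216, 212, 200, 187, 160, 157, 159, 160, 164, 174, 199, 209, 214, 222, 222, 246, 246, 245, 245, 245, 244, 244, 244, 244, 245, 245, 245, 244, 242], [152, 151, 150, 145, 150, 200, 203, 201, 201, 202, 202, 190, 140, 110, 117, 125, 134, 134, 137, 141, 148, 157, 160, 159, 154, 156, 164, 170, 172, 161, 168, 182, 176, 168, 165, 162, 159, 166, 218, 247, 246, 243, 241, 240, 240, 236, 180, 86, 37, 21], [150, 150, 150, 146, 160, 200, 201, 201, 200, 201, 200, 183, 154, 157, 165, 166, 164, 146, 128, 138, 150, 146, 162, 159, 128, 122, 135, 193, 177, 169, 173, 161, 155, 151, 144, 138, 134, 127, 140, 179, 78, 51, 61, 136, 232, 233, 232, 234, 230, 179]]
[163.46564254 143.6984497 ]
[35, 34, 35, 35, 34, 33, 32, 33, 29, 40, 103, 198, 239, 238, 188, 174, 152, 153, 148, 112, 95, 91, 66, 41, 32, 30, 37, 53, 109, 178, 231, 232, 237, 236, 235, 236, 236, 227, 191, 175, 170, 176, 177, 186, 190, 190, 194, 197, 197, 197]
```

Emit:
servo_tool --moves '[[[0,1.5,10,0,0,0,5],[0,0,12,0,0,0,5],[0,0,8,0,0,0,5],[0,0,4,0,0,0,5],[0,0,4,0,0,0,5],[0,0,0,0,0,0,5],[0,0,0,0,0,0,5],[0,0,0,0,0,0,5]]]'

```text
time: 28.0
tool_pos: [0.5554, 0.4102, 0.2068]
tool_rot: [0.0, -0.0, 1.0, 0.0]
contact_force: [0.3, 0.6, -0.5]
gripper_width: 0.179
grasp_force: 58.8
```

Emit:
servo_tool --moves '[[[0,-0.5,2,0,0,0,5],[0,0,2,0,0,0,5],[0,0,2,0,0,0,5],[0,0,0,0,0,0,5],[0,0,0,0,0,0,5],[0,0,0,0,0,0,5]]]'

```text
time: 28.75
tool_pos: [0.5555, 0.4096, 0.2008]
tool_rot: [0.0, -0.0, 1.0, 0.0]
contact_force: [0.8, -1.6, 3.5]
gripper_width: 0.179
grasp_force: 59.0
```

Emit:
servo_tool --moves '[[[0,0,1,0,0,0,5],[0,0,0,0,0,0,5],[0,0,0,0,0,0,5]]]'

```text
time: 29.12
tool_pos: [0.5557, 0.4096, 0.2008]
tool_rot: [0.001, -0.0, 1.0, 0.0]
contact_force: [0.3, -1.4, 5.9]
gripper_width: 0.177
grasp_force: 59.3
```

The lid hits a hard stop at the expected height. I'll release and retreat.

Emit:
servo_tool --moves '[[[0,0,-1,0,0,0,60],[0,0,0,0,0,0,60],[0,0,0,0,0,0,60],[0,0,0,0,0,0,60],[0,0,0,0,0,0,60],[0,0,-20,0,0,0,60],[0,0,-30,0,0,0,60],[0,0,-30,0,0,0,60],[0,0,0,0,0,0,60],[0,0,0,0,0,0,60],[0,0,0,0,0,0,60]]]'

```text
time: 30.5
tool_pos: [0.5546, 0.4092, 0.2783]
tool_rot: [-0.001, -0.0, 1.0, -0.001]
contact_force: [-0.8, -0.7, 0.1]
gripper_width: 0.7
grasp_force: 0.0
```

```bash
python3 - <<'E'
from h import *
s=manip.state(); print(s["time"],s["tool_pos"],s["gripper_width"],s["contact_force"])
f=manip.grab_frame("wrist"); x=proj(f,[.555,.409,.181]); print(x,*fit(f,x,75,.181,110))
g=manip.grab_frame("scene"); im=g["image"].min(2)
for z in(.209,.2,.1785,.16,.13,.11,.095,.08,.07):
    u,v=proj(g,[.555,.408,z]).round().astype(int); print(z,u,v,im[v,u-20:u+20].tolist())
E
```

```text
30.5 [0.55455089 0.40915888 0.27827827] 0.6999097084302885 [-0.76965246 -0.67394198  0.092594  ]
[261.17202636 194.94082501] [562.4 409.5  66.9] [495.6 351.4] [629.3 457.4]
0.209 164 151 [35, 36, 37, 32, 34, 34, 35, 34, 30, 31, 31, 30, 37, 68, 94, 36, 30, 35, 37, 40, 40, 39, 50, 50, 39, 35, 33, 34, 31, 28, 32, 33, 31, 33, 35, 34, 38, 57, 113, 193]
0.2 164 155 [27, 30, 31, 29, 38, 69, 121, 196, 248, 248, 248, 246, 245, 246, 224, 87, 32, 36, 39, 40, 38, 37, 35, 34, 36, 34, 36, 34, 39, 34, 33, 33, 33, 31, 32, 34, 29, 25, 26, 63]
0.1785 166 166 [202, 202, 201, 201, 192, 146, 145, 147, 148, 148, 147, 148, 147, 147, 146, 134, 116, 116, 118, 140, 208, 236, 236, 235, 238, 236, 235, 236, 236, 236, 231, 218, 169, 186, 247, 245, 244, 243, 241, 242]
0.16 167 175 [199, 198, 199, 198, 200, 191, 154, 154, 159, 161, 160, 161, 161, 160, 158, 157, 157, 156, 155, 150, 146, 144, 144, 145, 145, 140, 137, 135, 129, 127, 135, 130, 92, 50, 46, 48, 43, 57, 145, 239]
0.13 168 189 [54, 55, 56, 53, 53, 81, 139, 158, 164, 169, 170, 169, 171, 172, 170, 166, 163, 162, 161, 159, 159, 155, 151, 148, 144, 140, 138, 1
[... 206 characters left out ...]
, 129, 127, 127, 124, 133, 132, 145, 191, 187, 185, 182, 178, 173, 175]
0.095 170 205 [245, 246, 246, 245, 241, 241, 229, 160, 154, 157, 160, 161, 163, 164, 165, 165, 163, 162, 160, 157, 153, 150, 147, 143, 139, 137, 134, 133, 133, 134, 132, 129, 146, 196, 200, 192, 184, 176, 170, 155]
0.08 170 212 [241, 242, 239, 236, 236, 239, 230, 161, 161, 166, 169, 170, 169, 173, 172, 172, 172, 172, 171, 169, 164, 160, 157, 153, 149, 146, 169, 157, 141, 142, 140, 131, 112, 73, 50, 53, 53, 53, 48, 47]
0.07 171 216 [233, 233, 234, 234, 235, 236, 230, 155, 151, 156, 160, 164, 166, 167, 165, 163, 161, 161, 159, 156, 153, 151, 146, 142, 139, 137, 136, 128, 132, 130, 123, 136, 130, 62, 46, 49, 50, 51, 48, 49]
```

The left and right edges of every layer follow the shaker's axis, and the gripper is clear. Handing in.

```bash
python3 -c "
from plant import manip
print(manip.job_done())"
```

```text
the job is handed in; nothing more can be done
None
```

I built the stack on the shaker (fine, medium, coarse, lid), released it and handed the job in at about 30.5 s; each piece stopped within 0.1 mm of its fully seated height, the spare pan stayed behind when I lifted the medium sieve out, and the hand-in returned no verdict.

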